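# Slide the work rest into its notches

### The job

The engraver's work-rest board, with a glass dish standing on it, lies on the two rails of the dust tray. With the fingertips gently push the board along the rails towards the middle of the tray until you feel it drop into its notches and it lies level and flush with the tray's side walls. Only push: do not lift the board or the dish, keep the dish standing on the board, and leave the burr holder at the other end of the rails and everything else on the bench where it is.

Things in the scene. Friction and masses are not known exactly. Their poses are not given: they have to be found in the camera images.
- tray: Fixed open dust tray, steel floor, wooden sides, 238 mm wide (x), 510 mm long (y); origin under its centre on the bench, z up. Two wooden rails run along y, tops at z = 55 mm, each from 57 to 107 mm either side of x = 0. The gap between them, 114 mm wide, is open from above down to the floor at 6 mm (end walls 26 mm high). Side walls outside the rails rise to 69 mm and guide the board (2 mm play).
- home (a point): Point fixed to the tray at its x = y = 0, z = 55 mm, axes as the tray's: where the board's origin is when it has fully dropped in.
- notch (a point): On the tray at x = 95, y = 55, z = 55 mm: mouth of one of four notches, each 20 mm long (y) and 10 mm deep: in the outer half of both rails at y = +55 mm and in the inner half of both rails at y = -55 mm. Only at home do all four of the board's feet find their notches.
- board: Loose plain wooden plank, 210 mm (x, across the rails) by 140 mm (y, along them) by 14 mm thick, 0.3 to 0.65 kg; origin at the centre of its underside, axes as the tray's within 2 degrees. Starts 130 to 170 mm from home, towards the tray's +y or -y end. Sliding, it stands on feet, origin 61 mm above the tray's underside; at home it falls 6 mm and its top is level with the side walls (69 mm).
- board_end_a (a point): Middle of the board's +y edge face, half-way up its thickness (70 mm from its centre). The edge that looks away from home is the one to push, with the fingertip in the gap between the rails reaching below the riding plank. Sliding takes about 2 to 10 N; once dropped in, stop: more pushing only presses the feet on the notch ends (over 35 N is a shove).
- board_end_b (a point): The same on the board's -y edge face. Below the plank are four feet, 6 mm high and 14 mm long, centred 55 mm from the board's centre along y: two wide apart at its +y end, on the outer halves of the rails, two closer at its -y end, on the inner halves. They have 3 mm play each way in the notches.
- dish: Small loose round green glass bowl, 76 mm across and 32 mm high, 0.12 kg, origin at the centre of its foot; stands on the board within about 25 mm of its middle and rides along.
- holder: Loose dark wooden burr holder, 206 mm by 50 mm by 20 mm with a row of seven thin steel burrs upright on it (up to 52 mm high), origin at the centre of its underside, lying across the rails at the end opposite the board, 130 to 170 mm from home. To be left alone.
- mug: White mug, 80 mm across, 90 mm high, origin under its centre; bystander.
- tumbler: Clear drinking glass, 72 mm across, 95 mm high, origin under its centre; bystander.
- jar: Amber glass jar with lid, 60 mm across, 75 mm high, origin under its centre; bystander.
- glassblank: Flat glass blank, 100 by 70 by 10 mm, origin under its centre; bystander.
- brush: Cleaning brush lying on the bench; bystander.
There are look-alikes about, which are no part of the job. Of the things shaped like the dish, the green one is meant.

How it is judged:
By the outcome, as a careful person would: the job done as asked, in the order asked, and still so for the second after the job is handed in, with the robot touching nothing.
It also fails if it takes over 37 s, if anything falls off the work surface, if the arm or the gripper's body presses on something with over 40 N, if the wrist force passes 120 N, or if a joint passes its speed limit or range.

### The arm

A 6-joint arm with a two-finger parallel gripper is mounted at the origin on the work surface. World frame = base frame: x ahead of the robot, y to its left, z up, the work surface at z = 0. Lengths are in m, angles in degrees, forces in N, time in s.
With the tool pointing down it reaches from about 0.3 to 0.75 m from the base axis. Payload 8.5 kg.
Tool frame: the origin (TCP) lies at the very end of the fingers, on their centre line; the grasp point (between the pads) lies 19 mm behind it; z points along the fingers, y is the direction in which the jaws open and shut (so a half turn about z gives the same grasp; the last joint's range is limited). The gripper opens to 88 mm and grips with 3 to 60 N. Pads are 18 mm wide; open, the fingers measure 123 mm over their backs; the gripper's body (75 mm by 187 mm) begins 45 mm behind the grasp point.
Start: joints at [-87.508, 21.807, 74.336, -0, 83.858, -12.336], TCP at [0.141, -0.532, 0.239] pointing down, gripper open.
Joint ranges: [-178.18, 178.18], [-50.72, 133.34], [12.68, 142.11], [-81.47, 261.47], [9.98, 163.14], [-165.26, 165.26]. Speed limits (degrees/s): [136.94, 136.94, 180, 180, 180, 180].

### API

Orientations are given as [roll, pitch, yaw] about the fixed x, y, z axes, in that order (R = Rz(yaw) Ry(pitch) Rx(roll)).
In Python, from station import r gives the robot as it stands. The module is installed in compiled form; this text tells all that it offers.
- The arm moves only by the shell command python3 -m handwheel 'ROWS' [FORCE]. ROWS is JSON, a list of rows, each a list of 5 numbers: the closure, from -1 (fully open) to 1 (shut), then the shift along the tool's x, y, z in m, then the turn about the tool's z in rad. A call has exactly 8 rows; each row is the pose to reach, as a shift and turn from the pose measured when the call began, along the tool's axes at that moment; what a row does not reach only later rows make up. A row lasts 1/12 s, in which the tool goes at most 41.7 mm and 7.16 degrees, less where a joint would pass 70% of its speed; a pose out of reach is approached as far as the arm can. A call with a gripper value outside its range is refused whole. The fingers move at their own pace and stop on an object; FORCE is the grip in N (left out, the last holds). Time passes only in rows, so rows that repeat a pose let the fingers close, or fill a call up. It gives the time, the measured TCP pose, the force and the opening at its end, in the units of the state.
- r.get_obs(): the state, without advancing time (a new reading comes with each control period).
- r.camera(name): name is "scene" or "top" or "wrist"; returns a dict with "image" (400x640x3 uint8, red, green, blue), "fx", "fy", "cx", "cy" (pixels), "R" (3x3) and "t" (3): a world point X has camera coordinates R X + t. Camera axes: x right, y down, z forward; pixel columns grow to the right and rows downward; lengths in m; the calibration is good to about 2 mm. The wrist camera is an equidistant fisheye: a pixel r from the principal point sees the ray r / f radians off the axis. A picture is of the moment at which its call begins. There is no depth.
- r.job_done(): hands the job in, once; it reports no verdict.
Trained networks look in a picture, given as the dict that the camera call returned (one of the last four; its "shot" number tells which), for a name from the list of things; names that differ only in an ending like _2 or _b are one class to them, and where a whole thing is asked for, a point or a joint stands for the part that bears it (a point fixed in the world has none). Each returns a list of dicts, best first, with "p" (0 to 1); they miss things now and then, are a little off and sometimes report something else, mostly with a low value. They report only what shows in the picture. A call takes as long as a camera call. They do not tell look-alikes from the thing itself.
- r.spot_in(picture, thing): "centre" ([column, row] in pixels, amid what is visible of it).
- r.landmark_of(picture, thing): "centre" ([column, row] in pixels: a listed point, or the origin of a listed thing).
The state is a dict: "t": time; "joint_positions": joint angles; "dq": joint speeds; "effort": joint torques, N m; "eef_pos": TCP position; "tool_rot": TCP orientation; "ft_force": force on the tool from outside, world axes, zero at the start; "moment": the same for the moment, N m; "finger_gap": finger opening in m.
Only numpy, scipy, OpenCV 4.12 (cv2) and the standard library are available. Lean on these libraries where they do the work, as an engineer would, in place of code of your own. Each camera call takes 0.05 s, during which the arm holds its last target.

## Working session

There is one attempt and no reset: what is moved stays moved. The work goes in short steps, Python scripts to look and compute and a shell command to move; the robot and the scene stay as the last step left them, time stands still between calls to the robot, and variables do not carry over. Pictures are saved under pics/ and viewed, and the job is handed in when it is done.

```bash
mkdir -p pics
cat > h.py <<'E'
from station import r
import numpy as np, cv2
def save(c,n,crop=None,s=1):
    im=cv2.cvtColor(c["image"],cv2.COLOR_RGB2BGR)
    if crop: im=im[crop[1]:crop[3],crop[0]:crop[2]]
    if s!=1: im=cv2.resize(im,None,fx=s,fy=s,interpolation=cv2.INTER_CUBIC)
    cv2.imwrite("pics/"+n,im)
def ray(c,uv,z):
    R=np.array(c["R"]);t=np.array(c["t"])
    d=R.T@np.array([(uv[0]-c["cx"])/c["fx"],(uv[1]-c["cy"])/c["fy"],1]);o=-R.T@t
    return o+d*(z-o[2])/d[2]
def proj(c,X):
    p=np.array(c["R"])@np.array(X)+np.array(c["t"])
    return [c["cx"]+c["fx"]*p[0]/p[2],c["cy"]+c["fy"]*p[1]/p[2]]
E
python3 - <<'E'
from h import *
o=r.get_obs();print({k:np.round(v,3).tolist() for k,v in o.items()})
for n in("top","scene"):
    c=r.camera(n);save(c,n+"0.png");print(n,c["shot"],c["fx"],np.round(c["R"],3).tolist(),np.round(c["t"],3))
    for th,z in(("tray",0),("board",.061),("dish",.075),("holder",.055),("home",.055),("notch",.055),("board_end_a",.068),("board_end_b",.068)):
        for d in r.landmark_of(c,th)[:4]: print(th,round(d["p"],2),np.round(d["centre"],1),np.round(ray(c,d["centre"],z),3))
E
```

```text
{'t': 0.0, 'joint_positions': [-87.509, 21.84, 74.384, 0.001, 83.857, -12.338], 'dq': [0.036, 0.082, 0.005, 0.004, -0.067, -0.045], 'effort': [0.0, -43.793, -22.456, 0.071, 0.035, -0.0], 'eef_pos': [0.141, -0.531, 0.238], 'tool_rot': [-179.921, -0.019, 14.828], 'ft_force': [0.732, 0.074, 0.469], 'moment': [-0.028, 0.024, 0.017], 'finger_gap': 0.088}
top 1 469.05321828236873 [[0.016, -1.0, 0.001], [-0.996, -0.016, -0.092], [0.092, 0.0, -0.996]] [-0.058  0.519  1.374]
tray 0.89 [303.5 197.7] [ 0.516 -0.024  0.   ]
tray 0.6 [163.1 152.2] [0.649 0.407 0.   ]
board 0.56 [356.8 209.7] [ 0.478 -0.18   0.061]
dish 0.75 [375.6 116.2] [ 0.751 -0.232  0.075]
dish 0.73 [356.6 211.5] [ 0.472 -0.178  0.075]
dish 0.59 [406.5 289.5] [ 0.254 -0.32   0.075]
holder 0.86 [260.5 186.7] [0.541 0.101 0.055]
home 0.73 [302.6 194.9] [ 0.519 -0.022  0.055]
notch 0.93 [290.6 157.7] [0.628 0.015 0.055]
board_end_a 0.56 [378.  219.2] [ 0.451 -0.24   0.068]
board_end_b 0.56 [378.  219.2] [ 0.451 -0.24   0.068]
scene 2 479.81470667152246 [[-0.025, 1.0, -0.01], [0.719, 0.011, -0.695], [-0.695, -0.025, -0.719]] [ 0.04  -0.321  1.83 ]
board 0.93 [271.8 194.7] [ 0.464 -0.171  0.061]
board 0.22 [322.9 219.9] [ 0.566 -0.013  0.061]
dish 0.79 [232.4 160. ] [ 0.32  -0.312  0.075]
dish 0.75 [271.1 194.5] [ 0.478 -0.171  0.075]
dish 0.65 [236.4 294.2] [ 0.834 -0.224  0.075]
holder 0.96 [366.4 217.1] [0.547 0.115 0.055]
home 0.62 [322.5 205.9] [ 0.504 -0.015  0.055]
home 0.34 [291.8 201.1] [ 0.485 -0.109  0.055]
notch 0.7 [330.7 236.3] [0.623 0.01  0.055]
board_end_a 0.62 [291.4 199.2] [ 0.49  -0.109  0.068]
board_end_a 0.58 [248.2 192.9] [ 0.465 -0.242  0.068]
board_end_b 0.62 [291.4 199.2] [ 0.49  -0.109  0.068]
board_end_b 0.58 [248.2 192.9] [ 0.465 -0.242  0.068]
```

View pics/top0.png

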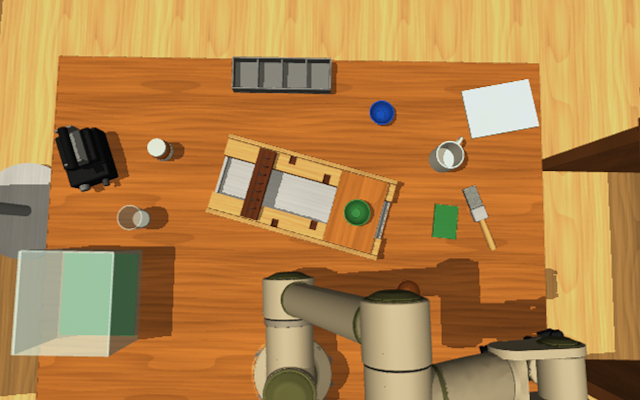

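View pics/scene0.png

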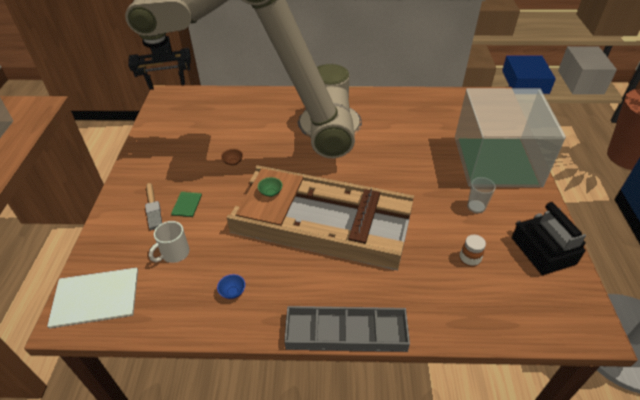

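Run:
```python
import cv2
a=cv2.imread("pics/top0.png")[120:290,230:430];cv2.imwrite("pics/topcrop.png",cv2.resize(a,None,fx=3.5,fy=3.5,interpolation=cv2.INTER_CUBIC))
```

```text
(no output)
```

View pics/topcrop.png

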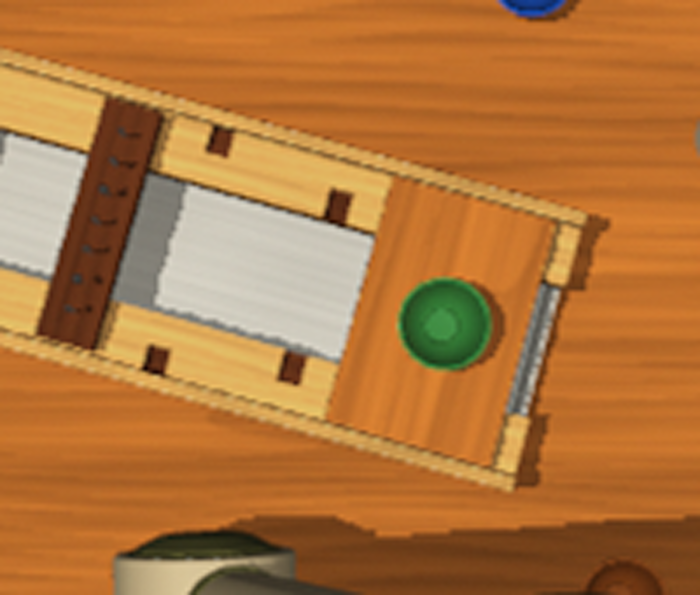

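Run:
```python
from h import *
c=r.camera("top")
L={}
for n,p,z in(("RT",(397.1,182.9),.069),("RB",(376.9,259.1),.069),("LT",(231,136.5),.069),("LB",(206.5,211),.069),
  ("bEdgeT",(230+557/3.5,120+225/3.5),.075),("bEdgeB",(230+497/3.5,120+465/3.5),.075),("bInT",(230+391/3.5,120+180/3.5),.075),("bInB",(230+328/3.5,120+417/3.5),.075),
  ("dishrim",(230+446/3.5,120+324/3.5),.1)):
    L[n]=ray(c,p,z);print(n,np.round(L[n],4))
Q=["RT","RB","LT","LB"];ctr=sum(L[q] for q in Q)/4
v=(L["LT"]+L["LB"]-L["RT"]-L["RB"])[:2]/2;w=(L["RT"]+L["LT"]-L["RB"]-L["LB"])[:2]/2
print(ctr,np.linalg.norm(v),np.linalg.norm(w))
yaw=np.arctan2(v[1],v[0]);yw=np.arctan2(w[1],w[0]);print("tray +y dir",np.degrees(yaw),"x dir",np.degrees(yw))
ey=v/np.linalg.norm(v);ex=np.array([ey[1],-ey[0]])
for n in L:
    d=L[n][:2]-ctr[:2];print(n,"tray",np.round([d@ex,d@ey],4))
for d in r.landmark_of(c,"notch")+r.landmark_of(c,"home"):
    d=ray(c,d["centre"],.055)[:2]-ctr[:2];print(np.round([d@ex,d@ey],4))
for s in(-.25,-.23,-.22,0): print(s,ctr[:2]+s*ey)
save(c,"dish.png",(325,180,400,260),6)
```

```text
RT [ 0.5572 -0.2953  0.069 ]
RB [ 0.3377 -0.2375  0.069 ]
LT [0.6858 0.1892 0.069 ]
LB [0.4671 0.2528 0.069 ]
bEdgeT [ 0.5521 -0.2713  0.075 ]
bEdgeB [ 0.3553 -0.2227  0.075 ]
bInT [ 0.5872 -0.1344  0.075 ]
bInB [ 0.3919 -0.0851  0.075 ]
dishrim [ 0.4677 -0.1781  0.1   ]
[ 0.51192956 -0.02269659  0.069     ] 0.504182567029356 0.22732372855170122
tray +y dir 75.17567280479724 x dir -15.467937584154672
RT tray [ 0.1135 -0.2519]
RB tray [-0.1135 -0.2523]
LT tray [0.1138 0.2494]
LB tray [-0.1138  0.2548]
bEdgeT tray [ 0.1024 -0.23  ]
bEdgeB tray [-0.1003 -0.2334]
bInT tray [ 0.1014 -0.0887]
bInB tray [-0.1001 -0.091 ]
dishrim tray [-0.003  -0.1616]
[0.0985 0.0611]
[ 0.0027 -0.0849]
[0.0026 0.0061]
-0.25 [ 0.44796551 -0.2643753 ]
-0.23 [ 0.45308263 -0.245041  ]
-0.22 [ 0.45564119 -0.23537386]
0 [ 0.51192956 -0.02269659]
```

View pics/dish.png

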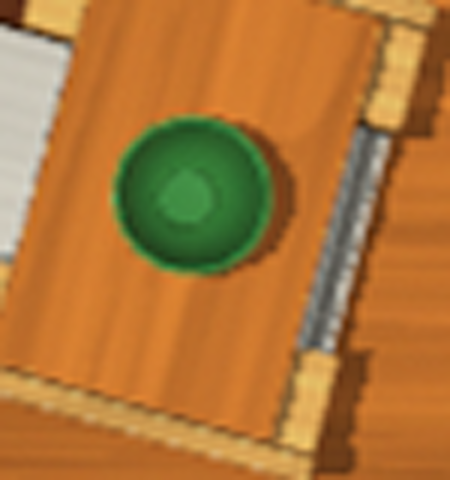

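The dish-like things are the green bowl (357,211), the blue bowl (382,112) and the red-brown bowl (409,289). The crop confirms the green one is the dish, near the middle of the board. The outer notches are on the left (+y world side), so the board is at the tray's -y end. Its edge face b looks away from home, and home is about 160 mm away.

```bash
python3 -m handwheel '[[-0.15,0.03,-0.014,0,-0.09],[-0.15,0.06,-0.028,0,-0.18],[-0.15,0.09,-0.042,0,-0.27],[-0.15,0.12,-0.056,0,-0.36],[-0.15,0.15,-0.07,0,-0.45],[-0.15,0.18,-0.084,0,-0.54],[-0.15,0.21,-0.098,0,-0.63],[-0.15,0.24,-0.112,0,-0.7]]' 20
python3 - <<'E'
from h import *
o=r.get_obs();p=np.array(o["eef_pos"]);a=np.radians(o["tool_rot"][2]);d=np.array([.4441,-.2789])-p[:2]
print(d@[np.cos(a),np.sin(a)],d@[np.sin(a),-np.cos(a)],-np.radians(75-o["tool_rot"][2]),p,o["tool_rot"])
E
```

```text
t: 1.72
eef_pos: [0.3452, -0.3607, 0.2389]
tool_rot: [180.0, 0.0, 55.2]
ft_force: [0.2, -1.2, -0.6]
finger_gap: 0.0507
0.12367661740305132 0.03451622822199492 -0.3457866313317788 [ 0.3451558  -0.36073716  0.23890087] [1.79984095e+02 5.88055112e-03 5.51878854e+01]
```

```bash
python3 -m handwheel '[[-0.15,0.024,0.007,0,-0.07],[-0.15,0.048,0.014,0,-0.14],[-0.15,0.072,0.021,0,-0.21],[-0.15,0.096,0.027,0.01,-0.28],[-0.15,0.12,0.034,0.03,-0.346],[-0.15,0.124,0.0345,0.055,-0.346],[-0.15,0.124,0.0345,0.08,-0.346],[-0.15,0.124,0.0345,0.09,-0.346]]'
python3 - <<'E'
from h import *
c=r.camera("top");save(c,"top1.png",(230,120,430,290),3.5)
c=r.camera("wrist");save(c,"wrist1.png")
E
```

```text
t: 2.38
eef_pos: [0.4438, -0.2773, 0.146]
tool_rot: [-179.8, -0.1, 75.1]
ft_force: [0.2, -1.0, -0.1]
finger_gap: 0.0505
```

View pics/wrist1.png

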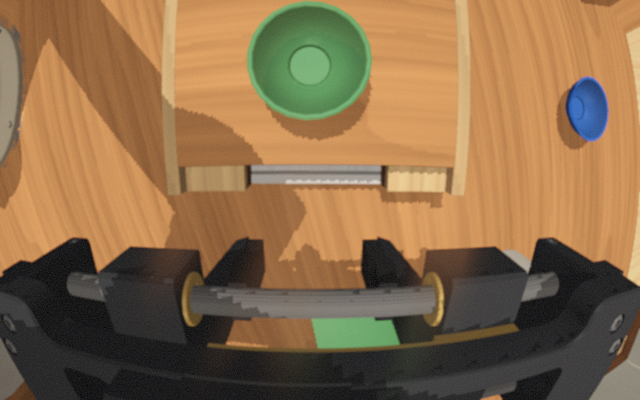

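View pics/top1.png

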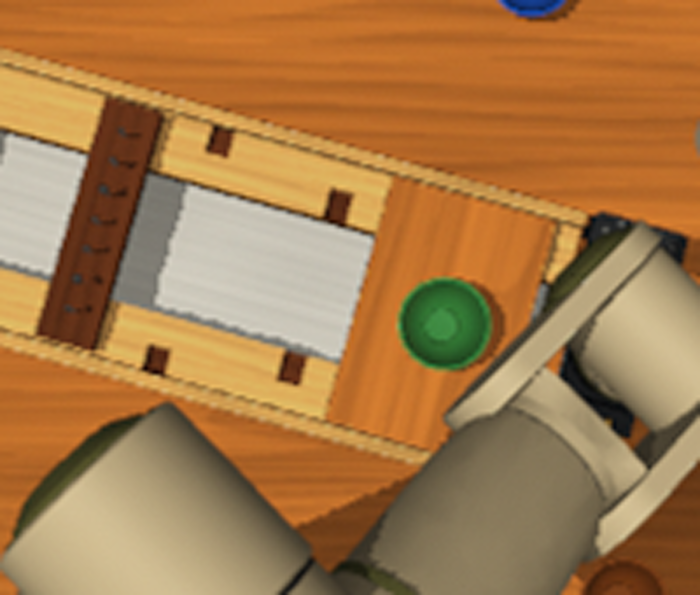

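The wrist view shows the fingers (columns 235–390, centred near 314) in line with the gap (250–382) and square to the board's near edge at row 165. I'll go down clear of the edge.

```bash
python3 -m handwheel '[[-0.15,0,0,0.016,0],[-0.15,0,0,0.032,0],[-0.15,0,0,0.048,0],[-0.15,0,0,0.064,0],[-0.15,0,0,0.08,0],[-0.15,0,0,0.092,0],[-0.15,0,0,0.1,0],[-0.15,0,0,0.101,0]]'
python3 -m handwheel '[[-0.15,0.003,0,0,0],[-0.15,0.006,0,0,0],[-0.15,0.009,0,0,0],[-0.15,0.012,0,0,0],[-0.15,0.014,0,0,0],[-0.15,0.016,0,0,0],[-0.15,0.018,0,0,0],[-0.15,0.02,0,0,0]]'
python3 - <<'E'
from h import *
c=r.camera("wrist");save(c,"wrist2.png")
E
```

```text
t: 3.15
eef_pos: [0.4435, -0.2779, 0.0459]
tool_rot: [-179.8, -0.1, 75.0]
ft_force: [-0.4, 0.2, -0.5]
finger_gap: 0.0511
t: 3.82
eef_pos: [0.4487, -0.2584, 0.046]
tool_rot: [-179.8, -0.1, 75.0]
ft_force: [-0.6, -1.2, 0.6]
finger_gap: 0.0508
```

View pics/wrist2.png

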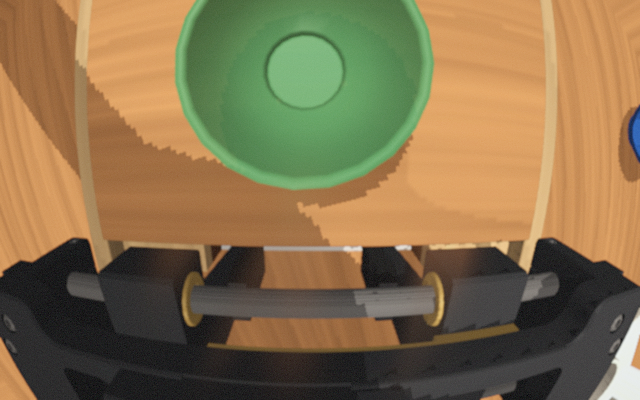

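The fingertips are in the gap, just short of the edge face, and the dish is well clear of the gripper body. I'll push gently.

```bash
python3 -m handwheel '[[-0.15,0.001,0,0,0],[-0.15,0.002,0,0,0],[-0.15,0.004,0,0,0],[-0.15,0.006,0,0,0],[-0.15,0.008,0,0,0],[-0.15,0.01,0,0,0],[-0.15,0.012,0,0,0],[-0.15,0.014,0,0,0]]'
python3 -m handwheel '[[-0.15,0.002,0,0,0],[-0.15,0.004,0,0,0],[-0.15,0.006,0,0,0],[-0.15,0.008,0,0,0],[-0.15,0.01,0,0,0],[-0.15,0.012,0,0,0],[-0.15,0.014,0,0,0],[-0.15,0.016,0,0,0]]'
python3 - <<'E'
from h import *
c=r.camera("wrist");save(c,"wrist3.png")
E
```

```text
t: 4.53
eef_pos: [0.4524, -0.2445, 0.046]
tool_rot: [-179.8, -0.1, 75.0]
ft_force: [-1.1, -2.2, -0.4]
finger_gap: 0.0503
t: 5.2
eef_pos: [0.4566, -0.2288, 0.046]
tool_rot: [-179.8, -0.1, 75.0]
ft_force: [-0.4, -2.1, -1.8]
finger_gap: 0.0505
```

View pics/wrist3.png

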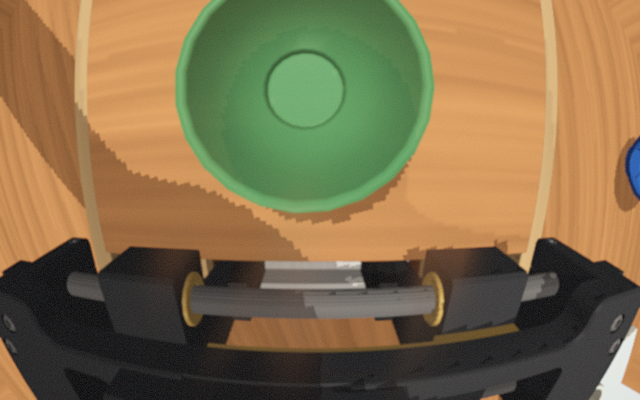

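```bash
python3 -m handwheel '[[-0.15,0.002,0,0,0],[-0.15,0.004,0,0,0],[-0.15,0.006,0,0,0],[-0.15,0.008,0,0,0],[-0.15,0.01,0,0,0],[-0.15,0.012,0,0,0],[-0.15,0.014,0,0,0],[-0.15,0.016,0,0,0]]'
python3 - <<'E'
from h import *
c=r.camera("wrist");save(c,"wrist4.png")
c=r.camera("top");save(c,"top4.png",(230,120,430,290),3.5)
E
```

```text
t: 5.92
eef_pos: [0.4608, -0.2129, 0.046]
tool_rot: [-179.8, -0.1, 75.0]
ft_force: [-0.7, -2.3, -1.7]
finger_gap: 0.0508
```

View pics/wrist4.png

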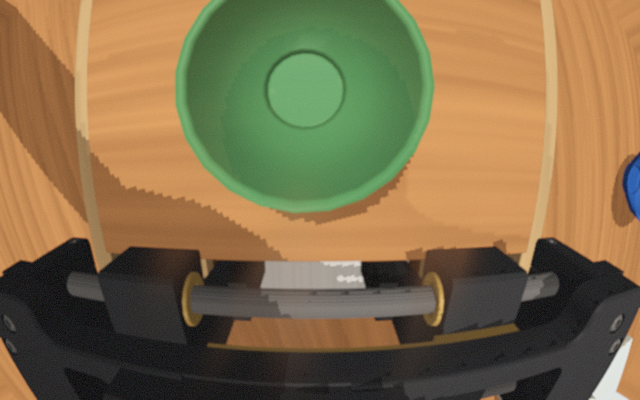

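View pics/top4.png

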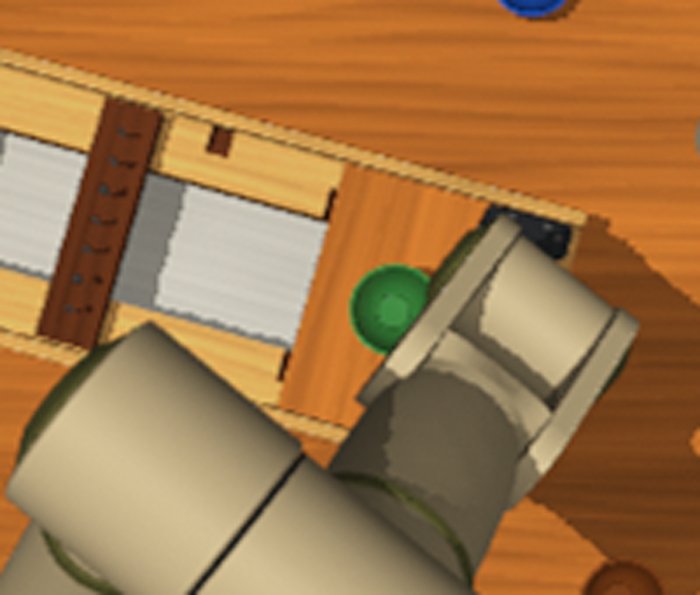

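The board is sliding with the fingertips at about 2 N, and the dish is riding along unchanged. About 118 mm remains.

```bash
for i in 1; do :; done
python3 -m handwheel '[[-0.15,0.003,0,0,0],[-0.15,0.006,0,0,0],[-0.15,0.009,0,0,0],[-0.15,0.012,0,0,0],[-0.15,0.015,0,0,0],[-0.15,0.018,0,0,0],[-0.15,0.021,0,0,0],[-0.15,0.024,0,0,0]]'
python3 -m handwheel '[[-0.15,0.003,0,0,0],[-0.15,0.006,0,0,0],[-0.15,0.009,0,0,0],[-0.15,0.012,0,0,0],[-0.15,0.015,0,0,0],[-0.15,0.018,0,0,0],[-0.15,0.021,0,0,0],[-0.15,0.024,0,0,0]]'
python3 -m handwheel '[[-0.15,0.003,0,0,0],[-0.15,0.006,0,0,0],[-0.15,0.009,0,0,0],[-0.15,0.012,0,0,0],[-0.15,0.015,0,0,0],[-0.15,0.018,0,0,0],[-0.15,0.021,0,0,0],[-0.15,0.024,0,0,0]]'
python3 - <<'E'
from h import *
c=r.camera("wrist");save(c,"wrist5.png")
c=r.camera("top");save(c,"top5.png",(230,120,430,290),3.5)
p=np.array(r.get_obs()["eef_pos"])[:2]-[.51193,-.0227];print(p@[.9667,-.2559],p@[.2559,.9667])
E
```

```text
t: 6.68
eef_pos: [0.4671, -0.1891, 0.0461]
tool_rot: [-179.8, -0.2, 75.0]
ft_force: [-0.4, -1.5, -2.2]
finger_gap: 0.0507
t: 7.35
eef_pos: [0.4733, -0.1656, 0.0461]
tool_rot: [-179.8, -0.2, 75.0]
ft_force: [-0.9, -2.3, -1.3]
finger_gap: 0.0505
t: 8.02
eef_pos: [0.4796, -0.1421, 0.0462]
tool_rot: [-179.8, -0.2, 75.0]
ft_force: [-1.0, -2.3, -2.1]
finger_gap: 0.0508
-0.0007070784417440522 -0.12344173970333604
```

View pics/wrist5.png

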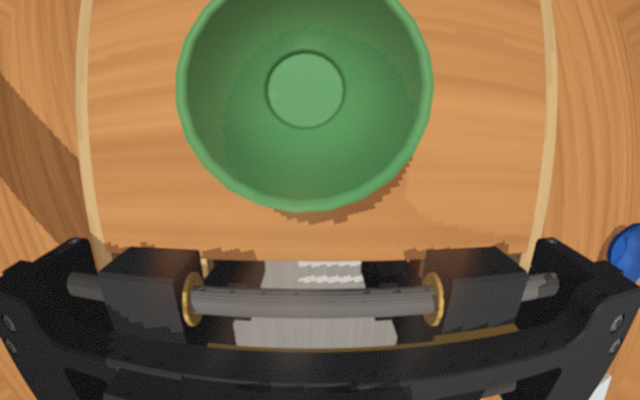

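View pics/top5.png

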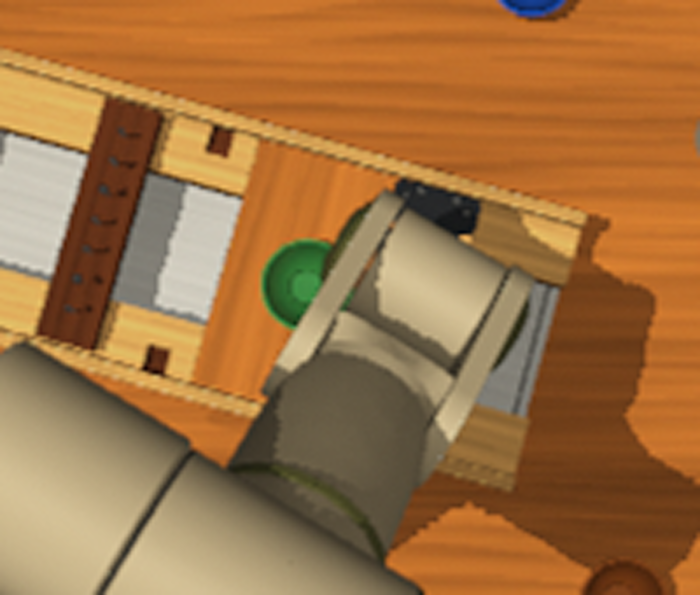

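Still square and riding level, with about 44 mm left. I'll slow down from here.

```bash
python3 -m handwheel '[[-0.15,0.003,0,0,0],[-0.15,0.006,0,0,0],[-0.15,0.009,0,0,0],[-0.15,0.012,0,0,0],[-0.15,0.015,0,0,0],[-0.15,0.018,0,0,0],[-0.15,0.021,0,0,0],[-0.15,0.024,0,0,0]]'
python3 -m handwheel '[[-0.15,0.001,0,0,0],[-0.15,0.002,0,0,0],[-0.15,0.003,0,0,0],[-0.15,0.004,0,0,0],[-0.15,0.005,0,0,0],[-0.15,0.006,0,0,0],[-0.15,0.007,0,0,0],[-0.15,0.008,0,0,0]]'
python3 - <<'E'
from h import *
c=r.camera("wrist");save(c,"wrist6.png")
p=np.array(r.get_obs()["eef_pos"])[:2]-[.51193,-.0227];print(p@[.9667,-.2559],p@[.2559,.9667])
E
```

```text
t: 8.78
eef_pos: [0.4859, -0.1183, 0.0463]
tool_rot: [-179.8, -0.2, 75.1]
ft_force: [0.3, -2.2, -1.2]
finger_gap: 0.0504
t: 9.45
eef_pos: [0.488, -0.1106, 0.0463]
tool_rot: [-179.8, -0.2, 75.1]
ft_force: [-0.5, -1.9, -1.0]
finger_gap: 0.0505
-0.0006896773096354593 -0.09089189170124523
```

View pics/wrist6.png

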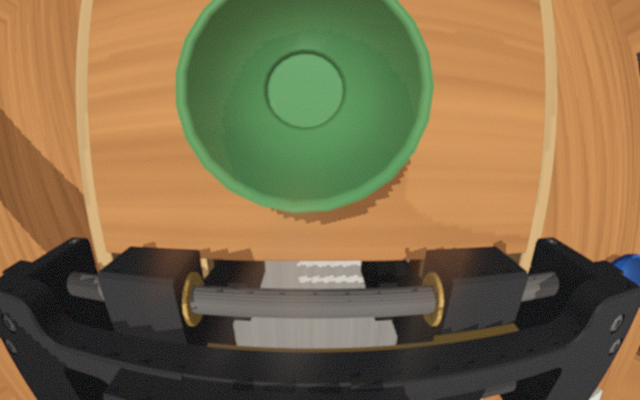

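```bash
python3 -m handwheel '[[-0.15,0.001,0,0,0],[-0.15,0.002,0,0,0],[-0.15,0.003,0,0,0],[-0.15,0.004,0,0,0],[-0.15,0.005,0,0,0],[-0.15,0.006,0,0,0],[-0.15,0.006,0,0,0],[-0.15,0.006,0,0,0]]'
python3 - <<'E'
from h import *
c=r.camera("wrist");save(c,"wrist7.png")
E
```

```text
t: 10.17
eef_pos: [0.4896, -0.1044, 0.0464]
tool_rot: [-179.8, -0.2, 75.1]
ft_force: [-0.0, -0.2, -0.3]
finger_gap: 0.0506
```

View pics/wrist7.png

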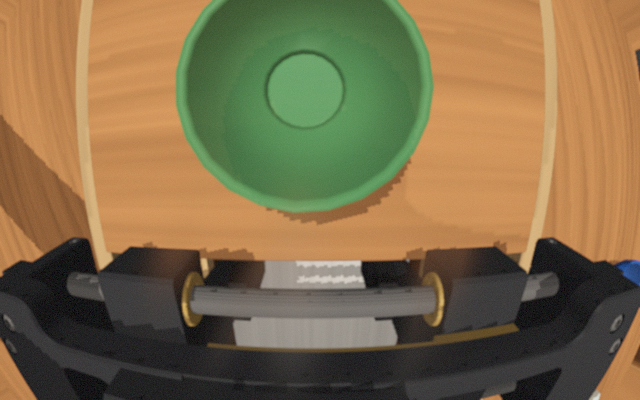

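```bash
python3 -m handwheel '[[-0.15,0.001,0,0,0],[-0.15,0.0015,0,0,0],[-0.15,0.002,0,0,0],[-0.15,0.0025,0,0,0],[-0.15,0.003,0,0,0],[-0.15,0.0035,0,0,0],[-0.15,0.004,0,0,0],[-0.15,0.0045,0,0,0]]'
python3 - <<'E'
from h import *
c=r.camera("wrist");save(c,"wrist8.png")
E
```

```text
t: 10.88
eef_pos: [0.4908, -0.1, 0.0464]
tool_rot: [-179.8, -0.2, 75.1]
ft_force: [-0.5, -2.9, -1.5]
finger_gap: 0.0508
```

View pics/wrist8.png

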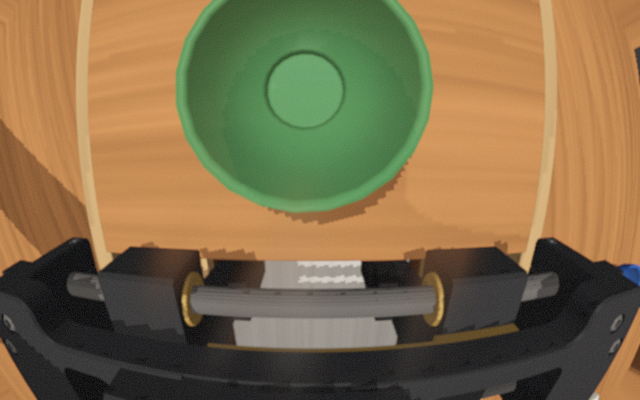

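Still riding at about 3 N. I'll keep creeping.

```bash
python3 -m handwheel '[[-0.15,0.001,0,0,0],[-0.15,0.0015,0,0,0],[-0.15,0.002,0,0,0],[-0.15,0.0025,0,0,0],[-0.15,0.003,0,0,0],[-0.15,0.0035,0,0,0],[-0.15,0.004,0,0,0],[-0.15,0.0045,0,0,0]]'
python3 - <<'E'
from h import *
c=r.camera("wrist");save(c,"wrist9.png")
c=r.camera("scene");save(c,"scene9.png",(220,150,430,280),3.5)
E
```

```text
t: 11.6
eef_pos: [0.492, -0.0955, 0.0464]
tool_rot: [-179.8, -0.2, 75.1]
ft_force: [-0.4, -2.5, -0.7]
finger_gap: 0.0507
```

View pics/wrist9.png

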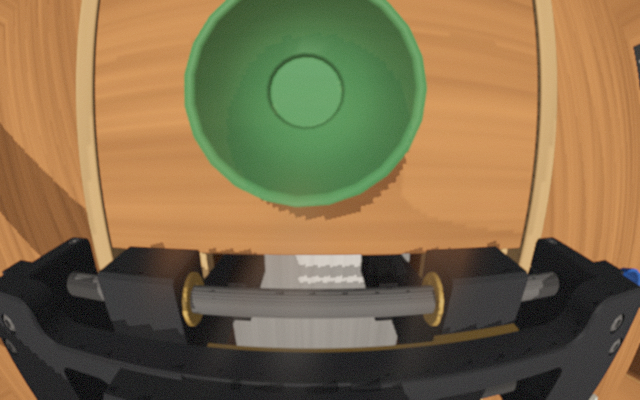

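View pics/scene9.png

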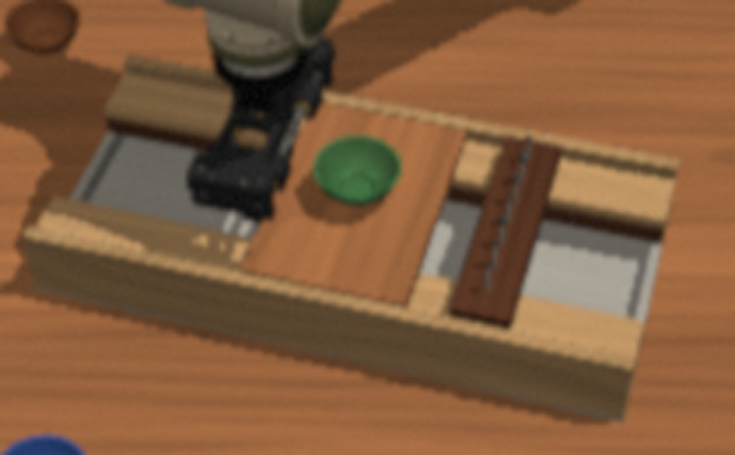

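The board has dropped. In the wrist view its outline shrank evenly on both sides (88–545 to 95–538), its near edge moved from row 262 to 255, and the scene view shows it flush. I'll back off and go up.

```bash
python3 -m handwheel '[[-0.15,-0.003,0,0,0],[-0.15,-0.008,0,0,0],[-0.15,-0.015,0,0,0],[-0.15,-0.023,0,0,0],[-0.15,-0.031,0,0,0],[-0.15,-0.039,0,0,0],[-0.15,-0.045,0,0,0],[-0.15,-0.05,0,0,0]]'
python3 -m handwheel '[[-0.15,0,0,-0.015,0],[-0.15,0,0,-0.035,0],[-0.15,0,0,-0.06,0],[-0.15,-0.02,0,-0.085,0],[-0.15,-0.05,0,-0.11,0],[-0.15,-0.08,0,-0.13,0],[-0.15,-0.11,0,-0.15,0],[-0.15,-0.13,0,-0.16,0]]'
python3 - <<'E'
from h import *
c=r.camera("wrist");save(c,"wrist10.png")
c=r.camera("scene");save(c,"scene10.png",(220,150,430,280),3.5)
c=r.camera("top");save(c,"top10.png",(200,120,400,290),3.5)
E
```

```text
t: 12.37
eef_pos: [0.4788, -0.1447, 0.0462]
tool_rot: [-179.8, -0.2, 75.0]
ft_force: [-0.3, -0.1, -0.1]
finger_gap: 0.0504
t: 13.03
eef_pos: [0.4452, -0.2738, 0.2082]
tool_rot: [-179.9, -0.1, 75.0]
ft_force: [0.0, -0.3, -0.2]
finger_gap: 0.0508
```

View pics/wrist10.png

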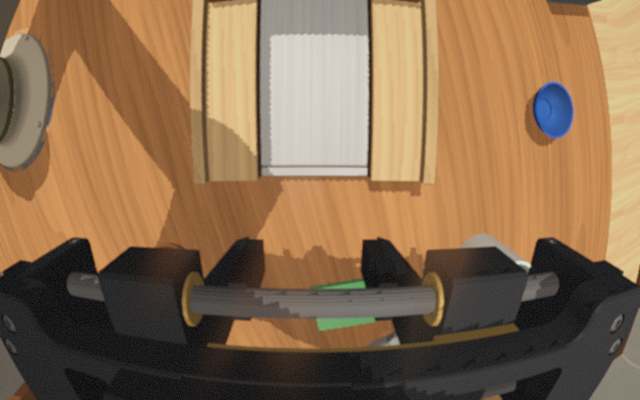

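View pics/scene10.png

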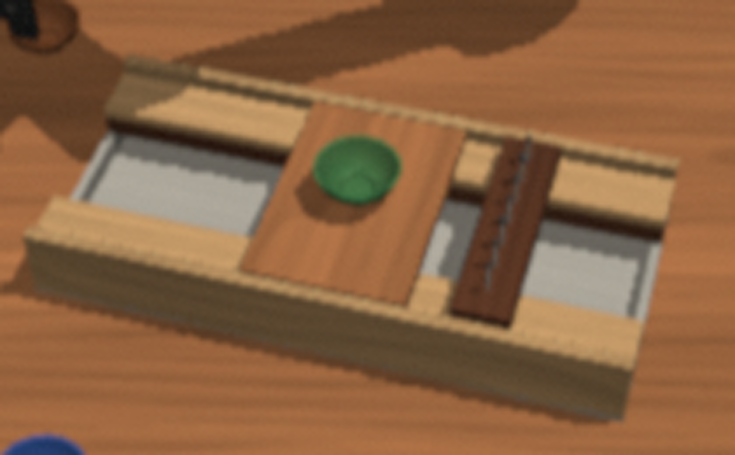

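View pics/top10.png

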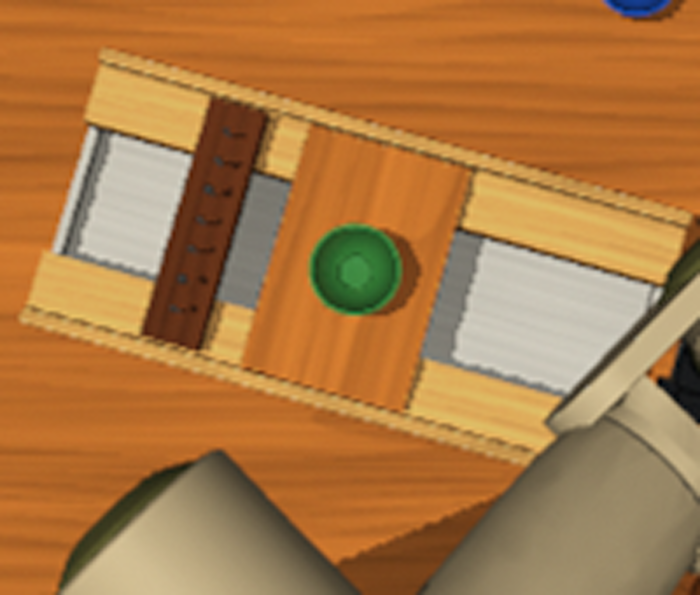

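Run:
```python
from h import *
c=r.camera("top")
P=[(310,125),(472,170),(410,410),(243,365)]
X=[]
for p in P:
    q=ray(c,(200+p[0]/3.5,120+p[1]/3.5),.069)[:2]-[.51193,-.0227];X.append([q@[.9667,-.2559],q@[.2559,.9667]])
print(np.round(X,4).tolist(),np.mean(X,0))
c=r.camera("scene")
save(c,"s11.png",(280,165,365,245),7)
print(r.get_obs()["t"],r.get_obs()["ft_force"])
```

```text
[[0.1048, 0.0721], [0.105, -0.0675], [-0.0997, -0.0716], [-0.1014, 0.0701]] [0.00219082 0.00078441]
13.2833 [-0.4039536   0.56579176 -0.75821347]
```

View pics/s11.png

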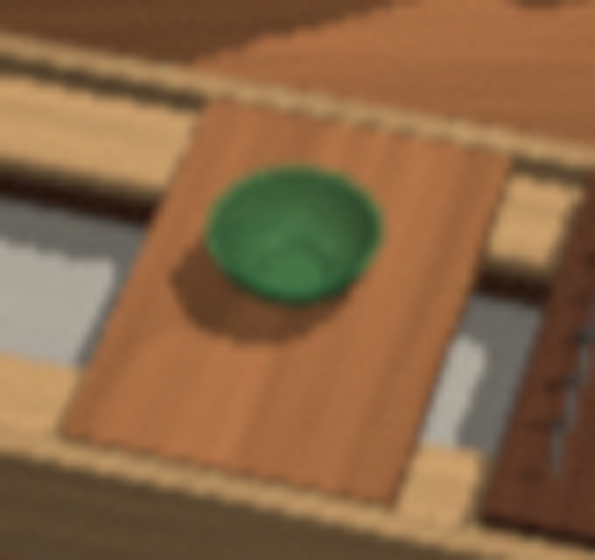

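The board lies flush at home with the dish standing on it, and the robot is clear, so I'm handing in.

Run:
```python
from h import *
print(r.job_done())
```

```text
the job is handed in; nothing more can be done
None
```

The job is done and handed in at about 13.3 s. I pushed the board about 150 mm along the rails with two half-open fingertips in the gap until it dropped into its notches. Readings taken at the end of each move were about 2 to 3 N. I then backed off and raised the gripper clear.

**Last checks:**
- **Board position:** from the top camera its centre is within about 1 mm of home along the rails and 2 mm across. That is within the error of reading it off the picture.
- **Drop:** its outline shrank evenly in the wrist view as it fell. In the scene view its edges lie flush with both side walls, and all four notches are covered.
- **Dish and holder:** the green dish stands near the middle of the board, and the burr holder looks unmoved.
- **Robot:** it is touching nothing, and the residual force is under 1 N.

The push force hardly changed when the board dropped, so I judged the drop from the pictures rather than by feel. No check failed or disagreed. I did not measure the other bystanders afterwards, but the arm stayed clear of them.

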